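# Push an instrument box through the bench gauge

## Task

Check the blue instrument box in the push-through gauge: stand it upright between the rails in the loading bay, between the plunger head and the yellow arch, and let go of it. Then push the red plate of the sprung plunger all the way to the end of its stroke, hold it there a moment so the box comes right out on the far side of the arch still standing, and let the plunger spring fully back. Leave the jar, the glue bottle and the knife where they are.

Things in the scene. Friction and masses are not known exactly. Their poses are not given: they have to be found in the camera images.
- box: Blue closed plastic instrument box with a 10 mm black band near its top, 50 mm (own x) by 32 mm (own y) by 90 mm tall (own z), about 0.16 kg, standing upright on the table. Origin: centre of its underside. It is the same after a half turn about z. Grip it across the 32 mm sides, in the upper half.
- gauge: Push-through gauge fixed to the table: aluminium base 305 x 110 x 15 mm (x -175 to +130 mm). Origin: on the table under the loading bay's centre; +x is the way the plunger pushes. Two rails (x -45 to +130) leave a 37 mm channel centred on y = 0; walls 18 mm high above the base, flared lips to 27 mm. Grey guide block at x -60 to -46 mm, 66 mm wide, 65 mm high over the table.
- bay (a point): Centre of the loading bay on the base's top face, 15 mm above the table; axes as the gauge's. The bay is 66 mm long, from the plunger head's face at x = -33 mm to the arch at x = +33 mm; the box stands here with its 50 mm side along x.
- arch (a point): Centre of the yellow arch over the channel, at the base's top face, 39 mm along +x from the bay centre. The arch is 12 mm thick (x), opening 37 mm wide and 98 mm high above the base, 69 mm wide outside, top 125 mm above the table. A box wholly through it has its centre 31 mm or more beyond this point. A low rubber stop lies 85 mm beyond it.
- push_pad (a point): Centre of the outer (robot-side) face of the plunger's red push plate, 65 mm above the table; axes as the gauge's. The plate is 70 mm wide (y), 70 mm high (from 30 to 100 mm above the table), 10 mm thick; it is pushed along +x and moves with the plunger. At rest it lies 165 mm behind the bay centre, and 82 mm behind it at full stroke.
- jar: Glass screw jar with an aluminium cap, 60 mm across, 70 mm tall, standing; origin: centre of its underside. Not to be disturbed.
- glue: Orange glue bottle with a white cap, 50 mm across, 100 mm tall, standing; origin: centre of its underside. Not to be disturbed.
- knife: Red closed utility knife, lying flat, 150 x 26 x 18 mm, long along its own x; origin: centre of its underside. Not to be disturbed.
Things that resemble listed ones, but are neither listed nor needed, are in the scene too. There is more than one size of the box; the one meant has the size given above.

How it is judged:
On the way, in this order (a step that is already met when the one before it is completed fails the run):
1. the box stands upright in the loading bay, between the rails and short of the arch, let go, with the plunger sprung back (x of box in the frame of bay between -0.015 and 0.02 m and y of box in the frame of bay between -0.008 and 0.008 m and z of box in the frame of bay between -0.004 and 0.004 m and angle between box's own z axis and vertical below 0.08 rad and contact force between the fingers and box below 0.1 N and value of joint plunger below 0.012 m), for 0.2 s.
2. the plunger is pushed to the end of its stroke (at least 79 of 83 mm) and held there for 0.2 s (value of joint plunger above 0.079 m), for 0.2 s.
At the end, for the whole second after the job is handed in: The box stands upright (within 0.08 rad) at rest on the base plate between the rails, wholly beyond the arch (its centre at least 69.5 mm past the bay centre, within 8 mm of the channel's middle), and the plunger is sprung back to within 5 mm of its rest (x of box in the frame of bay above 0.0695 m and y of box in the frame of bay between -0.008 and 0.008 m and z of box in the frame of bay between -0.004 and 0.004 m and angle between box's own z axis and vertical below 0.08 rad and value of joint plunger below 0.005 m and linear speed of box below 0.02 m/s); the robot touches nothing.
It fails at once if the jar is shifted more than 30 mm or tipped over (distance of jar from where it was at the start of the episode above 0.03 m or angle between jar's own z axis and vertical above 0.6 rad).
It fails at once if the glue bottle is shifted more than 30 mm or tipped over (distance of glue from where it was at the start of the episode above 0.03 m or angle between glue's own z axis and vertical above 0.6 rad).
It fails at once if the knife is shifted more than 30 mm or tipped over (distance of knife from where it was at the start of the episode above 0.03 m or angle between knife's own z axis and vertical above 0.6 rad).
It also fails if it takes over 61 s, if anything falls off the work surface, if the arm or the gripper's body presses on something with over 40 N, if the wrist force passes 120 N, or if a joint passes its speed limit or range.

## Robot

A 6-joint arm with a two-finger parallel gripper is mounted at the origin on the work surface. World frame = base frame: x ahead of the robot, y to its left, z up, the work surface at z = 0. Lengths are in m, angles in rad, forces in N, time in s.
With the tool pointing down it reaches from about 0.35 to 0.775 m from the base axis. Payload 5.5 kg.
Tool frame: the origin (TCP) lies on the centre line of the jaws, within the pads' length; the fingertips stand 11 mm ahead of it and the grasp point (between the pads) lies 8 mm behind it; z points along the fingers, y is the line along which they close (so a half turn about z gives the same grasp; the last joint's range is limited). The gripper opens to 85 mm and grips with 20 to 120 N. Pads are 22 mm wide; open, the fingers measure 114 mm over their backs; the gripper's body (76 mm by 85 mm) begins 54 mm behind the grasp point. The pads swing forward as they close: fully open they stand 13 mm farther back than shut.
Start: joints at [-1.352, 0.313, 0.046, 1.304, 0, 1.431], TCP at [0.202, -0.538, 0.242] pointing down, gripper open.
Joint ranges: [-2.76, 2.76], [-0.86, 1.69], [-1.03, 1.26], [-2.2, 2.34], [-1.47, 1.5], [-3.14, 3.14]. Speed limits (rad/s): [2.57, 2.57, 3.14, 3.14, 3.14, 3.14].

## Interface

Orientations are given as a unit quaternion [w, x, y, z].
In Python, from workcell import env, viewer, order, models gives the robot as it stands.
- The arm moves only by the tool drive_tool, never from a script. Its argument "series" is a list that holds one entry, the list of rows, each a list of 6 numbers: the shift along the tool's x, y, z each as a share of 120 mm, from -1 to 1, then the turn, a rotation vector about the tool's x, y, z each as a share of 180 degrees, from -1 to 1. A call has 1 to 20 rows; each row shifts and turns the commanded pose from where the row before left it, along the tool's axes as they then stand; what a row does not reach is not made up. A row lasts 1/8 s, in which the tool goes at most 62.5 mm and 10.7 degrees, less where a joint would pass 70% of its speed; a pose out of reach is approached as far as the arm can. A call with a number of a shift or a turn outside -1 to 1 is refused whole. A call with a gripper value outside its range is refused whole. "jaw" is the opening, from -1 (shut) to 1 (fully open), set as the call begins (left out, the last holds). The fingers move at their own pace and stop on an object; "grip_force" is the grip in N (left out, the last holds). Time passes only in rows, so rows that do not move let the fingers close. It gives the time, the measured TCP pose, the force, the opening and the grip force at its end, in the units of the state.
- env.get_state(): the state, without advancing time (a new reading comes with each control period).
- viewer.read_camera(name): name is "scene" or "side" or "wrist"; returns the picture (384x512x3 uint8, red, green, blue); there is no depth.
- viewer.camera_info(name): a dict with "intrinsics" (3x3 intrinsics, pixels), "R" (3x3) and "t" (3): a world point X has camera coordinates R X + t; the wrist camera has in their place "T_tool_cam" (4x4, takes a point from camera to tool coordinates, whose origin is the TCP and whose axes are the flange's). Camera axes: x right, y down, z forward; pixel columns grow to the right and rows downward; lengths in m; the calibration is good to about 2 mm. A picture is of the moment at which its call begins: read the wrist's pose just before it. camera_info takes no time and is no camera call.
- order.hand_in(): hands the job in; it is judged then, once.
Trained networks look in the newest picture that a camera, given by its name, has taken for a name from the list of things; names that differ only in an ending like _2 or _b are one class to them, and where a whole thing is asked for, a point or a joint stands for the part that bears it (a point fixed in the world has none). Each returns a list of dicts, best first, with "score" (0 to 1); they miss things now and then, are a little off and sometimes report something else, mostly with a low value. They report only what shows in the picture. A call takes as long as a camera call. They do not tell look-alikes from the thing itself.
- models.silhouettes(label, camera): "region" (384x512 bool, what is visible of it) and "location" ([column, row] in pixels, amid what is visible of it).
The state is a dict: "clock": time; "joint_pos": joint angles; "qvel": joint speeds; "tau": joint torques, N m; "tcp_pos": TCP position; "orientation": TCP orientation; "wrist_force": force on the tool from outside, world axes, zero at the start; "ft_torque": the same for the moment, N m; "finger_gap": finger opening in m; "grip_force": force on a finger pad.
Only numpy, scipy, OpenCV 4.12 (cv2) and the standard library are available. Lean on these libraries where they do the work, as an engineer would, in place of code of your own. Each camera call takes 0.05 s, during which the arm holds its last target. There are 200 camera calls.

## Working session

There is one attempt and no reset: what is moved stays moved. The work goes in short steps, Python scripts to look and compute and a tool call to move; the robot and the scene stay as the last step left them, time stands still between calls to the robot, and variables do not carry over. Pictures are saved under pics/ and viewed, at most 10 in all, crops included, and the job is handed in when it is done.

Besides the shell and the picture viewer there is one more tool, called after "Call:" by a JSON object that holds its "name" and its "arguments", one argument or row to a line. drive_tool: Moves the arm, as the interface text tells. Its arguments: {"type":"object","properties":{"series":{"type":"array"},"jaw":{"type":"number"},"grip_force":{"type":"number"}},"required":["series"]}

```bash
mkdir -p pics; ls; python3 - <<'E'
from workcell import env, viewer, order, models
import cv2,numpy as np
np.set_printoptions(precision=4,suppress=True)
s=env.get_state();print({k:np.round(v,3) for k,v in s.items()})
ims=[]
for c in ["scene","side"]:
    im=viewer.read_camera(c);i=viewer.camera_info(c);print(c,i)
    cv2.imwrite(f"pics/{c}0.png",cv2.resize(im[...,::-1],(800,600)))
    for n in ["box","gauge","push_pad","jar","glue","knife","arch"]:
        try:
            print(n,[(round(float(d["score"]),2),np.round(d["location"]),int(d["region"].sum())) for d in models.silhouettes(n,c)])
        except Exception as e: print(n,e)
print(viewer.camera_info("wrist"))
E
```

```text
pics
{'clock': np.float64(0.0), 'joint_pos': array([-1.352,  0.314,  0.045,  1.304,  0.   ,  1.431]), 'qvel': array([-0.001,  0.001,  0.001, -0.001, -0.   , -0.001]), 'tau': array([  0.001, -48.063,  29.853,   0.019,  -0.   ,   0.   ]), 'tcp_pos': array([ 0.202, -0.538,  0.241]), 'orientation': array([-0.001,  0.984,  0.178, -0.   ]), 'wrist_force': array([-1.104, -0.215, -0.681]), 'ft_torque': array([-0.003,  0.004, -0.03 ]), 'grip_force': np.float64(0.0), 'finger_gap': np.float64(0.085)}
scene {'intrinsics': array([[380.3149,   0.    , 250.5965],
       [  0.    , 380.3149, 190.6803],
       [  0.    ,   0.    ,   1.    ]]), 'R': array([[ 0.316 ,  0.9488,  0.0044],
       [ 0.5511, -0.1797, -0.8148],
       [-0.7723,  0.2599, -0.5797]]), 't': array([-0.2314, -0.2567,  1.6426])}
box [(0.94, array([127., 229.]), 915), (0.91, array([208., 209.]), 974), (0.68, array([169., 215.]), 518)]
gauge [(0.73, array([281., 212.]), 3221), (0.44, array([111., 207.]), 316)]
push_pad [(0.65, array([265., 177.]), 539)]
jar [(0.8, array([174., 186.]), 450)]
glue [(0.74, array([334., 172.]), 236), (0.5
[... 560 characters left out ...]
298., 159.]), 377)]
gauge [(0.62, array([217., 202.]), 3159)]
push_pad [(0.81, array([252., 206.]), 455), (0.29, array([220., 199.]), 3150)]
jar [(0.76, array([333., 185.]), 468)]
glue [(0.59, array([347., 155.]), 318)]
knife [(0.72, array([217., 202.]), 3211), (0.59, array([178., 281.]), 567)]
arch [(0.66, array([332., 184.]), 473), (0.61, array([218., 202.]), 3114)]
{'intrinsics': array([[268.1772,   0.    , 254.1637],
       [  0.    , 268.1772, 191.4933],
       [  0.    ,   0.    ,   1.    ]]), 'T_tool_cam': array([[ 0.0003, -0.9598, -0.2806,  0.0711],
       [ 1.    ,  0.0001,  0.0008,  0.    ],
       [-0.0007, -0.2806,  0.9598, -0.1315],
       [ 0.    ,  0.    ,  0.    ,  1.    ]])}
```

View pics/scene0.png

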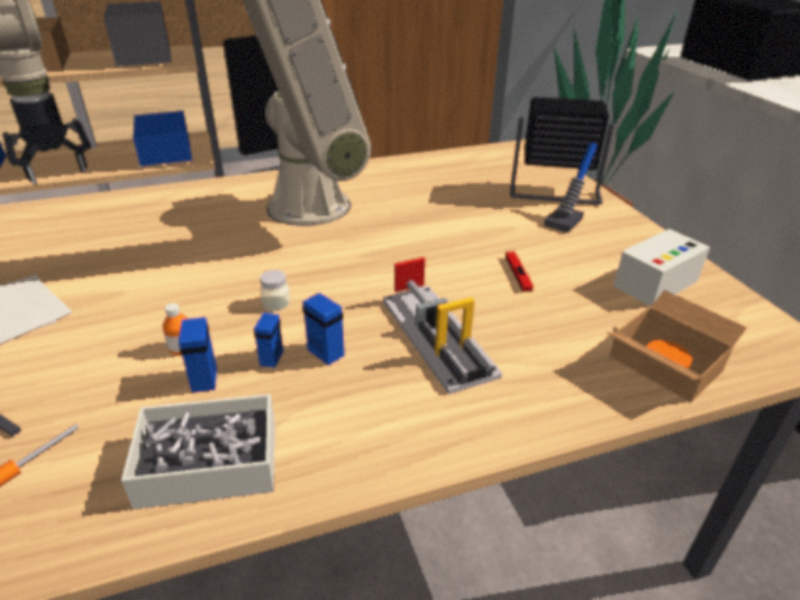

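View pics/side0.png

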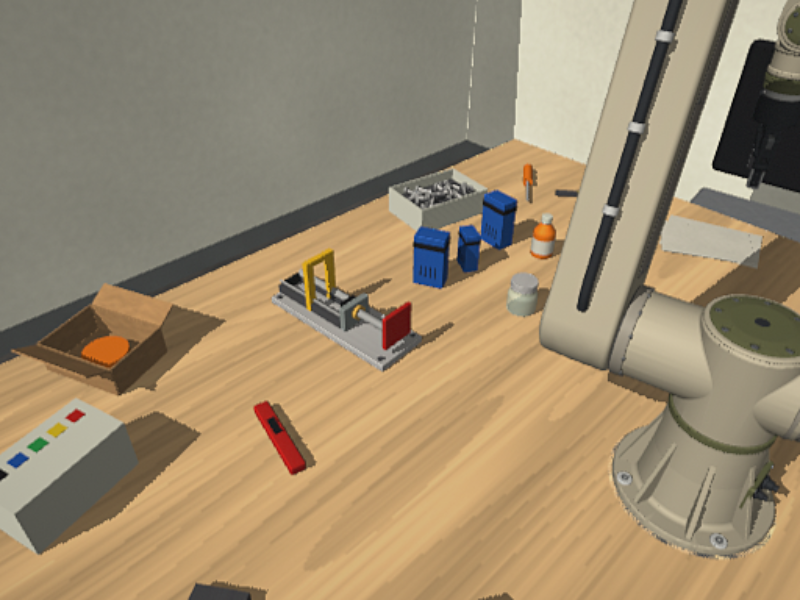

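The scene shows three blue boxes (scene px, in the 512-wide image, A 127,229; small B 169,215; C 208,209), the gauge with its red plate at (262,176), the yellow arch at (291,205), and the knife, jar and glue clear of it. Next I fit silhouettes in both views.

```bash
cat > h.py <<'E'
from workcell import env, viewer, order, models
import cv2,numpy as np
from scipy.optimize import minimize
from scipy.spatial.transform import Rotation as Ro
np.set_printoptions(precision=4,suppress=True)
def cams(c):
    i=viewer.camera_info(c)
    if c!="wrist": return i["intrinsics"],i["R"],i["t"]
    s=env.get_state(); q=s["orientation"]
    T=np.eye(4);T[:3,:3]=Ro.from_quat([q[1],q[2],q[3],q[0]]).as_matrix();T[:3,3]=s["tcp_pos"]
    M=np.linalg.inv(T@i["T_tool_cam"]); return i["intrinsics"],M[:3,:3],M[:3,3]
def proj(cam,P):
    K,R,t=cam; p=(P@R.T+t)@K.T; return p[:,:2]/p[:,2:]
def cub(x0,x1,y0,y1,z0,z1): return np.array([[x,y,z] for x in(x0,x1) for y in(y0,y1) for z in(z0,z1)])
def place(P,x,y,a):
    c,s=np.cos(a),np.sin(a); return np.c_[x+c*P[:,0]-s*P[:,1],y+s*P[:,0]+c*P[:,1],P[:,2]]
S=4
def render(cam,parts,x,y,a):
    m=np.zeros((384*S,512*S),np.uint8)
    for P in parts:
        h=cv2.convexHull(np.float32(proj(cam,place(P,x,y,a))))
        cv2.fillConvexPoly(m,np.int32(np.round(((h+.5)*S-.5)*16)),255,shift=4)
    return cv2.resize(m,(512,384),interpolation=cv2.INTER_AREA)/255.
def err(views,parts,x,y,a):
    e=0
    for cam,mask in views:
        r=render(cam,parts,x,y,a); e+=np.abs(r-mask).sum()/mask.sum()
    return e/len(views)
def ray(cam,px,z):
    K,R,t=cam; d=R.T@np.linalg.solve(K,[px[0],px[1],1]); o=-R.T@t; return o+d*(z-o[2])/d[2]
def fit(f,x0s,step):
    best=None
    for x0 in x0s:
        x0=np.array(x0,float); sim=np.vstack([x0]+[x0+np.eye(len(x0))[i]*step[i] for i in range(len(x0))])
        for _ in range(2):
            r=minimize(f,sim[0],method="Nelder-Mead",options=dict(initial_simplex=sim,xatol=1e-4,fatol=1e-5,maxiter=400))
            sim=sim-sim[0]+r.x
        if best is None or r.fun<best.fun: best=r
    return best
GA=[cub(-.175,.13,-.055,.055,0,.015),cub(-.045,.13,.0185,.027,.015,.033),cub(-.045,.13,-.027,-.0185,.015,.033),
    cub(-.06,-.046,-.033,.033,.015,.065),cub(.033,.045,.0185,.0345,.015,.125),cub(.033,.045,-.0345,-.0185,.015,.125),
    cub(.033,.045,-.0345,.0345,.113,.125),cub(-.165,-.155,-.035,.035,.03,.1),cub(-.165,-.033,-.006,.006,.05,.062)]
PL=[GA[7]]
E
python3 - <<'E'
from h import *
C={c:cams(c) for c in("scene","side")}
D={}
for c in C:
    viewer.read_camera(c)
    for n in("box","gauge","push_pad"): D[c,n]=models.silhouettes(n,c)
    im=viewer.read_camera(c); cv2.imwrite(f"pics/{c}1.png",im[...,::-1])
def near(c,n,px): return min(D[c,n],key=lambda d:np.hypot(*(np.array(d["location"])-px)))["region"].astype(float)
for nm,a,b in(("A",(127,229),(318,139)),("B",(169,215),(298,159)),("C",(208,209),(275,164))):
    V=[(C["scene"],near("scene","box",a)),(C["side"],near("side","box",b))]
    p=ray(C["scene"],a,.045)
    f=lambda v:err(V,[cub(-v[3]/2,v[3]/2,-v[4]/2,v[4]/2,0,v[5])],*v[:3])
    r=fit(f,[[p[0],p[1],t,.05,.032,.09] for t in(0,.8,1.6,2.4)],[.01,.01,.3,.01,.01,.01])
    g=lambda v:err(V,[cub(-.025,.025,-.016,.016,0,.09)],*v)
    q=fit(g,[[p[0],p[1],t] for t in(0,.8,1.6,2.4)],[.01,.01,.3])
    print(nm,r.x,r.fun,"fixed",q.x,q.fun)
V=[(C["scene"],D["scene","gauge"][0]["region"].astype(float)),(C["side"],D["side","gauge"][0]["region"].astype(float))]
p=ray(C["scene"],(281,212),.02)
r=fit(lambda v:err(V,GA,*v),[[p[0],p[1],t] for t in np.arange(0,6.2,.8)],[.03,.03,.3]);print("gauge",r.x,r.fun)
for n,a,b,h in(("jar",(174,186),(333,185),.035),("glue",(110,209),(347,155),.05),("knife",(332,172),(178,281),.009)):
    print(n,ray(C["scene"],a,h),ray(C["side"],b,h))
E
```

```text
A [ 0.6256 -0.3225 -0.155   0.0602  0.0395  0.1182] 0.07552324738191599 fixed [ 0.6257 -0.3229  2.7665] 0.3581199952418228
B [ 0.6066 -0.199   1.0606  0.031   0.0443  0.0918] 0.08786511719005026 fixed [ 0.6068 -0.1991  2.6222] 0.1104576235744503
C [ 0.6227 -0.0989  2.0541  0.0394  0.0635  0.1191] 0.05718223208708364 fixed [ 0.6282 -0.0967  0.4681] 0.40100841733134035
gauge [0.6683 0.1239 0.0813] 0.08275220432020491
jar [ 0.4359 -0.1652  0.035 ] [ 0.4451 -0.1747  0.035 ]
glue [ 0.5185 -0.3648  0.05  ] [ 0.507  -0.3324  0.05  ]
knife [0.4848 0.3902 0.009 ] [0.4834 0.3877 0.009 ]
```

Call:
{"name": "drive_tool", "arguments": {
  "series": [
    [[0,0,0,0,0,-0.0554],[0,0,0,0,0,-0.0554],[0,0,0,0,0,-0.0554],[0,0,0,0,0,-0.0554],[0,0,0,0,0,-0.0554],[0,0,0,0,0,-0.0554],[0,0,0,0,0,-0.0554],[0,0,0,0,0,-0.0554],[0,0,0,0,0,-0.0554],[0,0,0,0,0,-0.0554],[0,0,0,0,0,-0.0554],[0,0,0,0,0,-0.0554],[0,0,0,0,0,-0.0554],[0,0,0,0,0,0],[0,0,0,0,0,0]]
  ],
  "jaw": 0.4
}}

```text
clock: 3.18
tcp_pos: [0.2019, -0.5384, 0.2423]
orientation: [0.0, 0.259, 0.966, -0.0]
wrist_force: [0.1, -1.1, 0.2]
finger_gap: 0.0596
grip_force: 0.0
```

Call:
{"name": "drive_tool", "arguments": {
  "series": [
    [[-0.127,0.344,0,0,0,0],[-0.127,0.344,0,0,0,0],[-0.127,0.344,0,0,0,0],[-0.127,0.344,0,0,0,0],[-0.127,0.344,0,0,0,0],[-0.127,0.344,0,0,0,0],[-0.127,0.344,0,0,0,0],[-0.127,0.344,0,0,0,0],[-0.127,0.344,0,0,0,0],[-0.127,0.344,0,0,0,0],[-0.127,0.344,0,0,0,0],[-0.127,0.344,0,0,0,0],[0,0,0,0,0,0],[0,0,0,0,0,0],[0,0,0,0,0,0]]
  ]
}}

```text
clock: 5.05
tcp_pos: [0.606, -0.2004, 0.2424]
orientation: [-0.0, 0.258, 0.966, -0.0]
wrist_force: [0.4, -0.2, 0.9]
finger_gap: 0.0597
grip_force: 0.0
```

```bash
cat >> h.py <<'E'
def togo(x,y,z,psi):
    s=env.get_state(); q=s["orientation"]; R=Ro.from_quat([q[1],q[2],q[3],q[0]]).as_matrix(); p=s["tcp_pos"]
    now=np.arctan2(R[1,0],R[0,0]); d=(psi-now+np.pi)%(2*np.pi)-np.pi
    Rt=np.array([[np.cos(psi),np.sin(psi),0],[np.sin(psi),-np.cos(psi),0],[0,0,-1]])
    v=np.array([x,y,z])-p
    print("t",s["clock"],"tcp",p,"psi",now,"Rz",R[:,2],"gap",s["finger_gap"],"F",s["wrist_force"])
    print("turn/180",-d/np.pi,"shift/.12 now-axes",R.T@v/.12,"after turn",Rt.T@v/.12,"rotvec/180",Ro.from_matrix(R.T@Rt).as_rotvec()/np.pi)
E
python3 - <<'E'
from h import *
cam=cams("wrist"); im=viewer.read_camera("wrist"); cv2.imwrite("pics/w1.png",im[...,::-1])
D=models.silhouettes("box","wrist")
for d in D:
    print(d["score"],d["location"],d["region"].sum(),ray(cam,d["location"],.045))
d=min(D,key=lambda d:np.hypot(*(ray(cam,d["location"],.045)[:2]-[.607,-.199])))
V=[(cam,d["region"].astype(float))]
q=fit(lambda v:err(V,[cub(-.025,.025,-.016,.016,0,.09)],*v),[[.607,-.199,t] for t in(2.2,2.6,3.)],[.01,.01,.2]);print(q.x,q.fun)
q=fit(lambda v:err(V,[cub(-v[3]/2,v[3]/2,-v[4]/2,v[4]/2,0,v[5])],*v[:3]),[[.607,-.199,t,.05,.032,.09] for t in(2.2,2.6,3.)],[.01,.01,.2,.01,.01,.01]);print(q.x,q.fun)
togo(.607,-.199,.241,2.622)
E
```

```text
0.9 [347.0, 145.2] 3887 [ 0.6328 -0.0859  0.045 ]
0.86 [258.6, 177.6] 1537 [ 0.6144 -0.1991  0.045 ]
0.8 [171.7, 227.7] 2549 [ 0.6162 -0.3332  0.045 ]
[ 0.6062 -0.1983  2.6066] 0.04505083751132204
[ 0.6057 -0.1981  2.6123  0.0481  0.0313  0.0913] 0.024098383660555958
t 5.15 tcp [ 0.6061 -0.2004  0.2426] psi 2.6193977389011023 Rz [ 0.0001 -0.0003 -1.    ] gap 0.059715997867918924 F [-1.2295  0.2481  0.5107]
turn/180 -0.0008283254342106033 shift/.12 now-axes [-0.0003  0.0141  0.0133] after turn [-0.0003  0.0141  0.0133] rotvec/180 [-0.0001  0.0001 -0.0008]
```

View pics/w1.png

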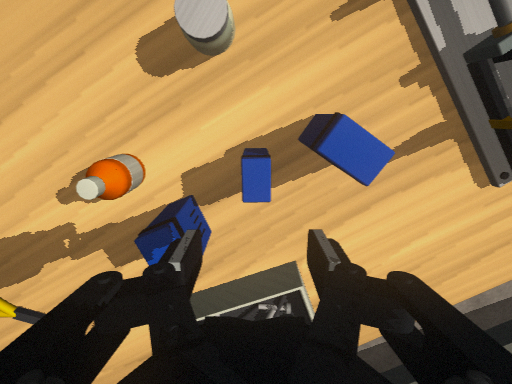

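The wrist view shows B centred (258,177) between the fingers. Its fitted size of 48x31x91 mm confirms it is the right box, so I descend and grasp.

Call:
{"name": "drive_tool", "arguments": {
  "series": [
    [[0.009,0.016,0.25,0,0,0.003],[0,0,0.35,0,0,0],[0,0,0.35,0,0,0],[0,0,0.25,0,0,0],[0,0,0.15,0,0,0],[0,0,0.128,0,0,0],[0,0,0,0,0,0],[0,0,0,0,0,0],[0,0,0,0,0,0]]
  ]
}}

```text
clock: 6.28
tcp_pos: [0.6076, -0.1977, 0.0661]
orientation: [0.001, 0.262, 0.965, -0.0]
wrist_force: [0.2, 0.2, -0.3]
finger_gap: 0.0599
grip_force: 0.0
```

Call:
{"name": "drive_tool", "arguments": {
  "series": [
    [[0,0,0,0,0,0],[0,0,0,0,0,0],[0,0,0,0,0,0],[0,0,0,0,0,0],[0,0,0,0,0,0],[0,0,0,0,0,0],[0,0,0,0,0,0],[0,0,0,0,0,0]]
  ],
  "jaw": -1,
  "grip_force": 40
}}

```text
clock: 7.28
tcp_pos: [0.6072, -0.1975, 0.0656]
orientation: [0.001, 0.262, 0.965, -0.0]
wrist_force: [-0.7, 0.3, 6.2]
finger_gap: 0.0319
grip_force: 39.8
```

Call:
{"name": "drive_tool", "arguments": {
  "series": [
    [[0,0,-0.1,0,0,0],[0,0,-0.25,0,0,0],[0,0,-0.35,0,0,0],[0,0,-0.35,0,0,0],[0,0,-0.3,0,0,0],[0,0,-0.15,0,0,0],[0,0,0,0,0,0],[0,0,0,0,0,0],[0,0,0,0,0,0]]
  ]
}}

```text
clock: 8.4
tcp_pos: [0.6061, -0.197, 0.2433]
orientation: [-0.001, 0.262, 0.965, 0.0]
wrist_force: [0.3, -0.0, -1.1]
finger_gap: 0.0317
grip_force: 39.9
```

```bash
python3 - <<'E'
from h import *
cam=cams("wrist"); im=viewer.read_camera("wrist")
D=models.silhouettes("gauge","wrist")
for d in D: print(d["score"],d["location"],d["region"].sum())
cv2.imwrite("pics/w2.png",im[...,::-1])
# box in hand: scene+side views
for c in("scene","side"):
    viewer.read_camera(c)
    for d in models.silhouettes("box",c): print(c,d["score"],d["location"],d["region"].sum())
togo(.668,.124,.21,3.223)
E
```

```text
0.97 [476.5, 63.9] 12329
scene 0.89 [161.5, 164.9] 551
scene 0.73 [207.3, 207.6] 970
scene 0.69 [130.2, 226.0] 888
side 0.85 [316.4, 139.6] 709
side 0.8 [275.6, 163.2] 769
side 0.67 [302.8, 110.6] 433
t 8.7 tcp [ 0.6067 -0.1973  0.2446] psi 2.6119523026679503 Rz [-0.0005  0.0001 -1.    ] gap 0.03169436851966667 F [ 0.1306 -0.1415 -0.7462]
turn/180 -0.19450252299063206 shift/.12 now-axes [0.912  2.5683 0.2882] after turn [-0.7264  2.6268  0.2882] rotvec/180 [ 0.     -0.0002 -0.1945]
```

View pics/w2.png

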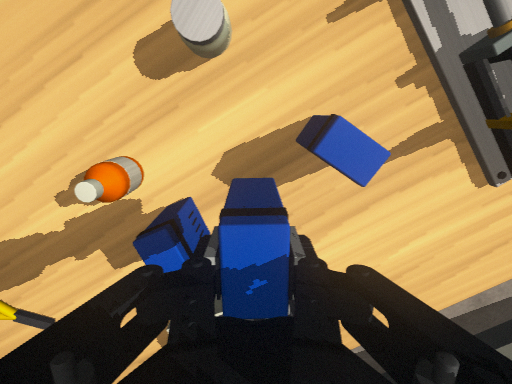

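Box held upright with a 31.7 mm gap. Now I turn to the gauge's yaw and stop beside it for a measuring look.

Call:
{"name": "drive_tool", "arguments": {
  "series": [
    [[0,0,0,0,0,-0.035],[0,0,0,0,0,-0.04],[0,0,0,0,0,-0.04],[0,0,0,0,0,-0.04],[0,0,0,0,0,-0.0395],[-0.1,0.2,0,0,0,0],[-0.14,0.256,0,0,0,0],[-0.14,0.256,0,0,0,0],[-0.14,0.256,0,0,0,0],[-0.14,0.256,0,0,0,0],[-0.14,0.256,0,0,0,0],[-0.1,0.2,0,0,0,0],[-0.077,0.113,0,0,0,0],[0,0,0,0,0,0],[0,0,0,0,0,0],[0,0,0,0,0,0]]
  ]
}}

```text
clock: 10.7
tcp_pos: [0.706, 0.0255, 0.2451]
orientation: [-0.0, -0.04, 0.999, -0.0]
wrist_force: [1.0, -0.0, -1.2]
finger_gap: 0.0317
grip_force: 39.8
```

```bash
python3 - <<'E'
from h import *
cam=cams("wrist"); im=viewer.read_camera("wrist")
D=models.silhouettes("gauge","wrist")
for d in D: print(d["score"],d["location"],d["region"].sum())
m=D[0]["region"].astype(float)
roi=np.zeros((384,512));roi[:225,300:]=1
K=m*roi
f=lambda v:np.abs((render(cam,GA,*v)-m)*roi).sum()/K.sum()
r=fit(f,[[.668,.124,.081],[.67,.12,.06]],[.01,.01,.05]);print("gauge wrist",r.x,r.fun)
D2=models.silhouettes("box","wrist"); 
for d in D2: print("box",d["score"],d["location"],d["region"].sum())
v=im.copy(); 
R=render(cam,GA,*r.x); cs,_=cv2.findContours((R>.5).astype(np.uint8),0,2); cv2.drawContours(v,cs,-1,(255,0,255),1)
cs,_=cv2.findContours((m>.5).astype(np.uint8),0,2); cv2.drawContours(v,cs,-1,(0,255,0),1)
cv2.imwrite("pics/w3raw.png",im[...,::-1]);cv2.imwrite("pics/w3.png",cv2.resize(v[...,::-1],(800,600)))
togo(.668,.124,.21,3.223)
np.savez("w3.npz",K=cam[0],R=cam[1],t=cam[2],m=m)
E
```

```text
0.95 [333.5, 114.1] 20592
gauge wrist [0.6663 0.1236 0.0855] 0.006109301774936449
box 0.64 [256.9, 249.1] 9064
box 0.64 [6.4, 88.5] 547
box 0.57 [140.8, 84.2] 5595
t 10.85 tcp [0.7061 0.0258 0.2452] psi -3.061286078512246 Rz [ 0.0002 -0.0002 -1.    ] gap 0.031309833468426 F [ 0.4259 -0.0585 -0.9116]
turn/180 -0.00035038639761312266 shift/.12 now-axes [0.2507 0.8408 0.2928] after turn [0.2497 0.841  0.293 ] rotvec/180 [-0.0001  0.0001 -0.0004]
```

View pics/w3.png

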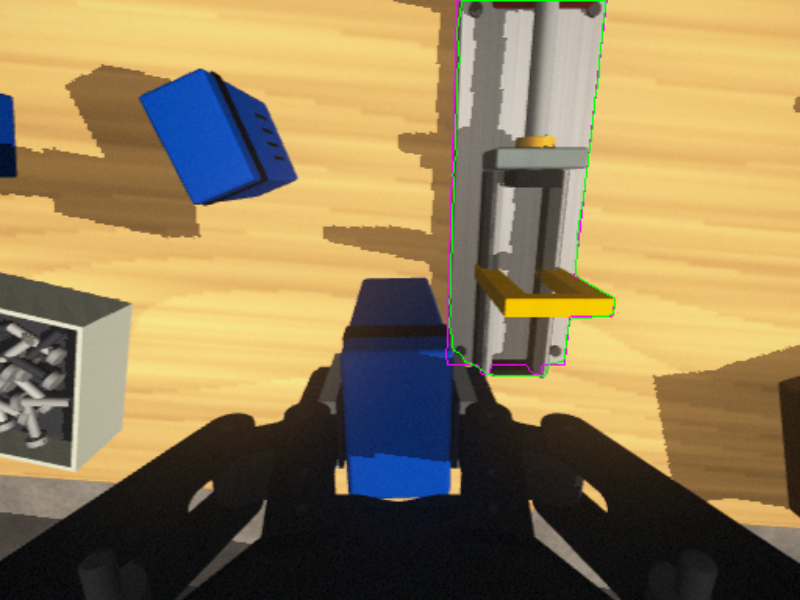

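The overlay is tight: gauge at (.6663,.1236), yaw .0855, arch at px (350,190). Moving above the bay.

Call:
{"name": "drive_tool", "arguments": {
  "series": [
    [[0.03,0.1,0,0,0,-0.0016],[0.045,0.16,0,0,0,0],[0.055,0.18,0,0,0,0],[0.055,0.18,0,0,0,0],[0.04,0.13,0,0,0,0],[0.03,0.091,0,0,0,0],[0,0,0,0,0,0],[0,0,0,0,0,0],[0,0,0,0,0,0],[0,0,0,0,0,0]]
  ]
}}

```text
clock: 12.1
tcp_pos: [0.6673, 0.1239, 0.2448]
orientation: [-0.0, -0.043, 0.999, -0.0]
wrist_force: [-0.2, -0.5, -1.5]
finger_gap: 0.032
grip_force: 39.9
```

```bash
python3 - <<'E'
from h import *
togo(.667,.1237,.12,3.227)
cam=cams("wrist"); im=viewer.read_camera("wrist"); cv2.imwrite("pics/w4.png",im[...,::-1])
m=models.silhouettes("gauge","wrist")[0]["region"].astype(float)
roi=np.zeros((384,512));roi[:160]=1
f=lambda v:np.abs((render(cam,GA,*v)-m)*roi).sum()/(m*roi).sum()
r=fit(f,[[.666,.124,.085]],[.01,.01,.05]);print("gauge wrist",r.x,r.fun)
E
```

```text
t 12.1 tcp [0.6673 0.1239 0.2448] psi -3.0561631202773087 Rz [-0.0001 -0.0002 -1.    ] gap 0.032006155048179455 F [-0.1878 -0.4662 -1.4922]
turn/180 7.062310338901817e-06 shift/.12 now-axes [ 0.0025 -0.0014  1.0398] after turn [ 0.0026 -0.0016  1.0398] rotvec/180 [-0. -0.  0.]
gauge wrist [0.667  0.1247 0.0817] 0.015541378154605873
```

View pics/w4.png

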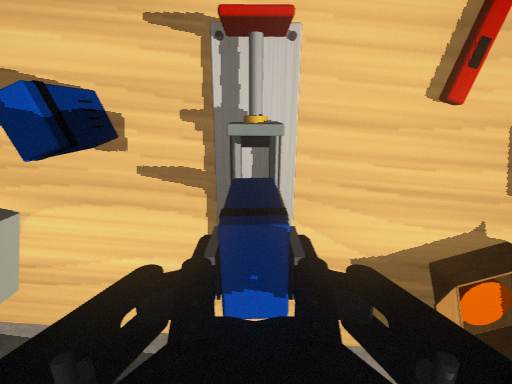

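The box (px 255,215) lines up with the channel (256,150). Descending.

Call:
{"name": "drive_tool", "arguments": {
  "series": [
    [[0,0.003,0.12,0,0,0],[0,0,0.2,0,0,0],[0,0,0.25,0,0,0],[0,0,0.2,0,0,0],[0,0,0.15,0,0,0],[0,0,0.1,0,0,0],[0,0,0.07,0,0,0],[0,0,0.07,0,0,0],[0,0,0.07,0,0,0],[0,0,0.06,0,0,0],[0,0,0.05,0,0,0],[0,0,0,0,0,0],[0,0,0,0,0,0],[0,0,0,0,0,0]]
  ]
}}

```text
clock: 13.95
tcp_pos: [0.6673, 0.1249, 0.0845]
orientation: [0.0, -0.043, 0.999, -0.0]
wrist_force: [0.9, -0.5, -2.2]
finger_gap: 0.0313
grip_force: 39.9
```

Call:
{"name": "drive_tool", "arguments": {
  "series": [
    [[0,0,0.02,0,0,0],[0,0,0.01,0,0,0],[0,0,0,0,0,0],[0,0,0,0,0,0],[0,0,0,0,0,0]]
  ]
}}

```text
clock: 14.58
tcp_pos: [0.6671, 0.1249, 0.0806]
orientation: [0.0, -0.043, 0.999, -0.0]
wrist_force: [-0.2, 1.1, 0.2]
finger_gap: 0.0313
grip_force: 39.8
```

```bash
python3 - <<'E'
from h import *
C={}
V=[]
for c in("scene","side"):
    cam=cams(c); im=viewer.read_camera(c); C[c]=im[100:260,150:380]
    bx=proj(cam,np.array([[.667,.1237,.06]]))[0]
    D=models.silhouettes("box",c); d=min(D,key=lambda d:np.hypot(*(np.array(d["location"])-bx))); print(c,bx,d["location"],d["region"].sum())
cv2.imwrite("pics/s5.png",cv2.resize(np.hstack([C["scene"],C["side"]])[...,::-1],(800,278),interpolation=cv2.INTER_CUBIC))
togo(.667,.1237,.0806,3.227)
E
```

```text
scene [283.3769 204.1229] [283.8, 204.6] 152
side [213.4414 187.0464] [210.2, 185.4] 310
t 14.775 tcp [0.6671 0.1249 0.0806] psi -3.0552431927856065 Rz [ 0.0002 -0.0001 -1.    ] gap 0.03184638418254433 F [ 0.4819 -0.6918 -0.0267]
turn/180 0.00029988432551955195 shift/.12 now-axes [ 0.0017 -0.0099  0.0001] after turn [ 0.0017 -0.0099  0.0001] rotvec/180 [-0.      0.0001  0.0003]
```

View pics/s5.png

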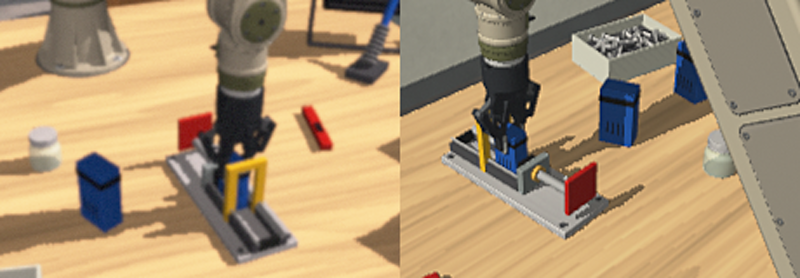

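The box stands in the bay behind the arch. Releasing and going up.

Call:
{"name": "drive_tool", "arguments": {
  "series": [
    [[0,0,0,0,0,0],[0,0,0,0,0,0],[0,0,0,0,0,0],[0,0,0,0,0,0],[0,0,0,0,0,0],[0,0,0,0,0,0]]
  ],
  "jaw": 0.3
}}

```text
clock: 15.52
tcp_pos: [0.667, 0.1249, 0.0805]
orientation: [0.0, -0.043, 0.999, -0.0]
wrist_force: [0.0, 0.5, -0.4]
finger_gap: 0.0552
grip_force: 0.0
```

Call:
{"name": "drive_tool", "arguments": {
  "series": [
    [[0,0,-0.1,0,0,0],[0,0,-0.2,0,0,0],[0,0,-0.3,0,0,0],[0,0,-0.3,0,0,0],[0,0,-0.25,0,0,0],[0,0,-0.2,0,0,0],[0,0,0,0,0,0],[0,0,0,0,0,0],[0,0,0,0,0,0]]
  ]
}}

```text
clock: 16.65
tcp_pos: [0.6663, 0.1249, 0.2409]
orientation: [-0.001, -0.043, 0.999, -0.0]
wrist_force: [0.3, -0.1, 0.2]
finger_gap: 0.0552
grip_force: 0.0
```

```bash
python3 - <<'E'
from h import *
cam=cams("wrist"); im=viewer.read_camera("wrist"); cv2.imwrite("pics/w6.png",im[...,::-1])
D=models.silhouettes("box","wrist"); bx=proj(cam,np.array([[.667,.124,.08]]))[0]
d=min(D,key=lambda d:np.hypot(*(np.array(d["location"])-bx)));m=d["region"].astype(float);print(d["location"],bx,m.sum())
B=cub(-.025,.025,-.016,.016,.034,.105)
r=fit(lambda v:err([(cam,m)],[B],*v),[[.667,.124,.084]],[.005,.005,.05]);print(r.x,r.fun)
# pre-push spot: TCP 25 mm behind the plate face
a=.084;x=-.165-.011-.02
togo(.667+x*np.cos(a),.1242+x*np.sin(a),.18,3.2255)
E
```

```text
[256.2, 178.1] [253.5251 180.3822] 1774.0
[0.6662 0.1243 0.1017] 0.042348077900833385
t 16.75 tcp [0.6665 0.1249 0.2412] psi -3.0552391010309683 Rz [-0.0022 -0.0003 -1.    ] gap 0.05574593521280381 F [ 0.2987 -0.1971 -1.1331]
turn/180 0.0007786516007490067 shift/.12 now-axes [ 1.6284 -0.0022  0.5133] after turn [ 1.6295 -0.0063  0.5096] rotvec/180 [-0.     -0.0007  0.0008]
```

View pics/w6.png

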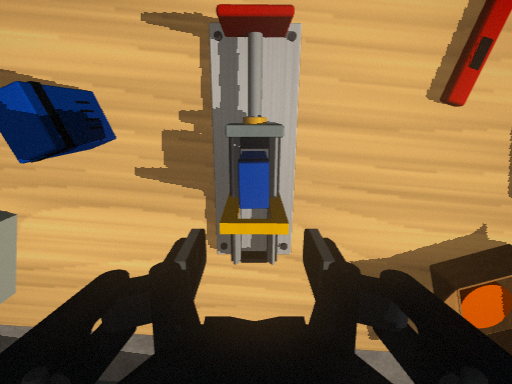

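The box stands free in the bay (px 255,180). Now behind the red plate, closing the fingers.

Call:
{"name": "drive_tool", "arguments": {
  "series": [
    [[0.13,0,0,0,0,0],[0.25,0,0,0,0,0],[0.3,0,0,0,0,0],[0.3,0,0,0,0,0],[0.3,-0.006,0,0,0,0],[0.2,0,0,0,0,0],[0.15,0,0,0,0,0],[0,0,0,0,0,0],[0,0,0,0,0,0],[0,0,0,0,0,0]]
  ],
  "jaw": -1
}}

```text
clock: 18.0
tcp_pos: [0.473, 0.1073, 0.2423]
orientation: [0.0, -0.043, 0.999, -0.0]
wrist_force: [1.0, 0.4, -0.7]
finger_gap: -0.0002
grip_force: 0.0
```

Call:
{"name": "drive_tool", "arguments": {
  "series": [
    [[0,0,0.15,0,0,0],[0,0,0.25,0,0,0],[0,0,0.3,0,0,0],[0,0,0.3,0,0,0],[0,0,0.25,0,0,0],[0,0,0.15,0,0,0],[0,0,0.1,0,0,0],[0,0,0,0,0,0],[0,0,0,0,0,0],[0,0,0,0,0,0]]
  ]
}}

```text
clock: 19.25
tcp_pos: [0.473, 0.1074, 0.0634]
orientation: [0.001, -0.043, 0.999, -0.0]
wrist_force: [0.7, 0.4, 0.5]
finger_gap: 0.0002
grip_force: 0.0
```

```bash
python3 - <<'E'
from h import *
a=.084
s=env.get_state();d=s["tcp_pos"][:2]-[.667,.1242];print("gauge xy",d@[np.cos(a),np.sin(a)],d@[-np.sin(a),np.cos(a)])
x=-.165-.011;togo(.667+x*np.cos(a),.1242+x*np.sin(a),.06,3.2255)
E
```

```text
gauge xy -0.19470584696957452 -0.00045323776877929006
t 19.25 tcp [0.473  0.1074 0.0634] psi -3.0551711674193074 Rz [ 0.0017  0.     -1.    ] gap 0.0002335039858949074 F [0.7146 0.426  0.4907]
turn/180 0.000800275540944703 shift/.12 now-axes [-0.1558  0.0034  0.0283] after turn [-0.1559  0.0038  0.028 ] rotvec/180 [-0.      0.0006  0.0008]
```

Call:
{"name": "drive_tool", "arguments": {
  "series": [
    [[-0.03,0,0,0,0,0],[-0.04,0,0,0,0,0],[-0.04,0,0,0,0,0],[-0.04,0,0,0,0,0],[-0.04,0,0,0,0,0],[-0.04,0,0,0,0,0],[-0.04,0,0,0,0,0],[-0.04,0,0,0,0,0],[-0.03,0,0,0,0,0],[0,0,0,0,0,0]]
  ]
}}

```text
clock: 20.5
tcp_pos: [0.5122, 0.1107, 0.062]
orientation: [-0.001, -0.043, 0.999, -0.0]
wrist_force: [-4.9, -1.8, 1.6]
finger_gap: 0.0004
grip_force: 0.0
```

Call:
{"name": "drive_tool", "arguments": {
  "series": [
    [[-0.03,0,0,0,0,0],[-0.04,0,0,0,0,0],[-0.04,0,0,0,0,0],[-0.04,0,0,0,0,0],[-0.04,0,0,0,0,0],[-0.04,0,0,0,0,0],[-0.04,0,0,0,0,0],[-0.04,0,0,0,0,0],[-0.04,0,0,0,0,0],[-0.04,0,0,0,0,0],[-0.04,0,0,0,0,0],[-0.03,0,0,0,0,0],[0,0,0,0,0,0],[0,0,0,0,0,0]]
  ]
}}

```text
clock: 22.25
tcp_pos: [0.5658, 0.1152, 0.0618]
orientation: [-0.002, -0.043, 0.999, -0.0]
wrist_force: [-8.5, -2.4, 2.6]
finger_gap: -0.0001
grip_force: 0.0
```

Call:
{"name": "drive_tool", "arguments": {
  "series": [
    [[-0.015,0,0,0,0,0],[-0.015,0,0,0,0,0],[-0.015,0,0,0,0,0],[0,0,0,0,0,0],[0,0,0,0,0,0]]
  ]
}}

```text
clock: 22.88
tcp_pos: [0.5708, 0.1156, 0.0619]
orientation: [-0.002, -0.043, 0.999, -0.0]
wrist_force: [-8.0, -2.1, 4.1]
finger_gap: -0.0001
grip_force: 0.0
```

Call:
{"name": "drive_tool", "arguments": {
  "series": [
    [[-0.015,0,0,0,0,0],[-0.015,0,0,0,0,0],[0,0,0,0,0,0],[0,0,0,0,0,0]]
  ]
}}

```text
clock: 23.38
tcp_pos: [0.5711, 0.1159, 0.0608]
orientation: [-0.006, -0.043, 0.999, -0.0]
wrist_force: [-14.6, -2.3, 4.4]
finger_gap: -0.0002
grip_force: 0.0
```

Call:
{"name": "drive_tool", "arguments": {
  "series": [
    [[-0.015,0,0,0,0,0],[-0.015,0,0,0,0,0],[0,0,0,0,0,0],[0,0,0,0,0,0]]
  ]
}}

```text
clock: 23.88
tcp_pos: [0.571, 0.116, 0.0596]
orientation: [-0.009, -0.043, 0.999, -0.001]
wrist_force: [-22.4, -3.2, 6.1]
finger_gap: 0.0002
grip_force: 0.0
```

Position is stuck while the force rises, which suggests the end of stroke. I'll check by image that it isn't a jam.

```bash
python3 - <<'E'
from h import *
C=[]
for c in("scene","side"):
    cam=cams(c); im=viewer.read_camera(c); C.append(im[100:260,150:380])
    D=models.silhouettes("box",c)
    for gx in(0,.065,.075): print(c,gx,proj(cam,np.array([[.667+gx*.9965,.1242+gx*.084,.06]]))[0])
    for d in D: print(d["score"],d["location"],d["region"].sum())
cv2.imwrite("pics/s7.png",cv2.resize(np.hstack(C)[...,::-1],(800,278),interpolation=cv2.INTER_CUBIC))
E
```

```text
scene 0 [283.5335 204.091 ]
scene 0.065 [294.0825 216.963 ]
scene 0.075 [295.7906 219.0472]
0.96 [206.5, 209.2] 972
0.7 [294.8, 214.3] 569
0.6 [129.0, 227.3] 902
side 0 [213.3112 187.1149]
side 0.065 [198.5439 178.7624]
side 0.075 [196.3438 177.518 ]
0.89 [318.7, 138.6] 734
0.66 [274.4, 161.1] 824
```

View pics/s7.png

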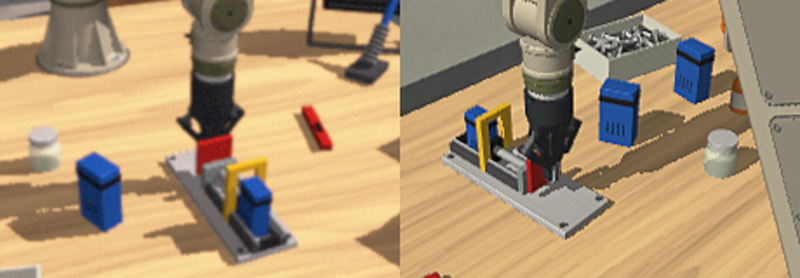

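The box stands beyond the arch (scene px 295,214) with the plunger hard on its stop, already held for over 0.5 s. Retracting slowly.

Call:
{"name": "drive_tool", "arguments": {
  "series": [
    [[0,0,0,0,0,0],[0.02,0,0,0,0,0],[0.04,0,0,0,0,0],[0.06,0,0,0,0,0],[0.07,0,0,0,0,0],[0.07,0,0,0,0,0],[0.07,0,0,0,0,0],[0.07,0,0,0,0,0],[0.07,0,0,0,0,0],[0.07,0,0,0,0,0],[0.07,0,0,0,0,0],[0.07,0,0,0,0,0],[0.07,0,0,0,0,0],[0.07,0,0,0,0,0],[0.07,0,0,0,0,0],[0.07,0,0,0,0,0],[0.05,0,0,0,0,0],[0.03,0,0,0,0,0],[0,0,0,0,0,0],[0,0,0,0,0,0]]
  ]
}}

```text
clock: 26.58
tcp_pos: [0.4565, 0.1059, 0.0626]
orientation: [0.0, -0.043, 0.999, -0.0]
wrist_force: [0.1, 0.2, 0.1]
finger_gap: 0.0003
grip_force: 0.0
```

Call:
{"name": "drive_tool", "arguments": {
  "series": [
    [[0,0,-0.15,0,0,0],[0,0,-0.25,0,0,0],[0,0,-0.3,0,0,0],[0,0,-0.3,0,0,0],[0,0,-0.25,0,0,0],[0,0,-0.15,0,0,0],[0,0,-0.1,0,0,0],[0,0,0,0,0,0],[0,0,0,0,0,0],[0,0,0,0,0,0]]
  ]
}}

```text
clock: 27.82
tcp_pos: [0.4556, 0.1059, 0.2416]
orientation: [-0.001, -0.043, 0.999, -0.0]
wrist_force: [0.9, 0.0, -0.5]
finger_gap: -0.0002
grip_force: 0.0
```

```bash
python3 - <<'E'
from h import *
print(env.get_state()["clock"],env.get_state()["tcp_pos"])
C=[];V=[];W=[]
for c in("scene","side"):
    cam=cams(c); im=viewer.read_camera(c); C.append(im[100:260,150:380])
    bx=proj(cam,np.array([[.742,.1305,.06]]))[0]
    d=min(models.silhouettes("box",c),key=lambda d:np.hypot(*(np.array(d["location"])-bx)));print(bx,d["location"],d["region"].sum())
    if c=="scene": V.append((cam,d["region"].astype(float)))
    p=models.silhouettes("push_pad",c)[0]; print("pad",p["location"],proj(cam,place(np.array([[-.165,0,.065]]),.667,.1242,.084)))
    W.append((cam,p["region"].astype(float)))
r=fit(lambda v:err(V,[cub(-.025,.025,-.016,.016,.033,.105)],*v),[[.742,.13,.084]],[.005,.005,.05]);d=r.x[:2]-[.667,.1242]
print("box",r.x,r.fun,"gauge x,y",d@[.9965,.0839],d@[-.0839,.9965])
cv2.imwrite("pics/s8.png",cv2.resize(np.hstack(C)[...,::-1],(800,278),interpolation=cv2.INTER_CUBIC))
E
```

```text
27.825 [0.4556 0.1059 0.2416]
[295.8287 219.104 ] [292.2, 215.6] 519
pad [265.9, 178.5] [[260.4793 174.639 ]]
[196.2919 177.4826] [189.3, 174.3] 240
pad [250.0, 206.9] [[254.8489 209.2169]]
box [ 0.7466  0.1277 -0.0191] 0.07916430541388039 gauge x,y 0.07957603109029171 -0.0031908890332351504
```

View pics/s8.png

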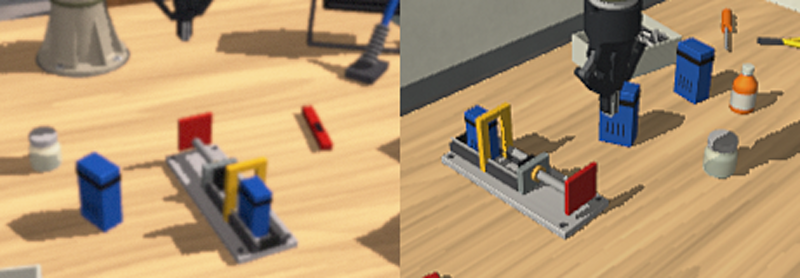

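```bash
python3 - <<'E'
from h import *
for c in("scene","side"):
    a=cv2.imread(f"pics/{c}1.png")[...,::-1].astype(int); b=viewer.read_camera(c).astype(int)
    px=proj(cams(c),place(np.array([[-.16,0,.065]]),.667,.1242,.084))[0]
    for im in(a,b):
        m=(im[...,0]>90)&(im[...,1]<70)&(im[...,2]<70); y,x=np.nonzero(m); k=np.hypot(x-px[0],y-px[1])<25
        print(c,k.sum(),x[k].mean(),y[k].mean())
E
```

```text
scene 281 261.2775800711744 174.8861209964413
scene 279 261.2795698924731 174.88530465949822
side 117 251.10256410256412 205.56410256410257
side 126 251.38888888888889 205.88095238095238
```

The plate is back at rest: its scene centroid matches the starting one to within 0.01 px. The box is beyond the arch and the arm is clear.

```bash
python3 -c "
from workcell import order
print(order.hand_in())"
```

```text
the job is handed in; nothing more can be done
None
```

The job is handed in (no verdict was returned): the box was pushed through the gauge and stands upright about 75–80 mm past the bay centre by image fit, the plunger is back at rest, and the arm never went near the jar, glue bottle or knife.

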